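Film a batch of brackets on the carrier rail

ROBOT

A 6-joint arm with a two-finger parallel gripper is mounted at the origin on the work surface. World frame = base frame: x ahead of the robot, y to its left, z up, the work surface at z = 0. Lengths are in m, angles in rad, forces in N, time in s.
With the tool pointing down it reaches from about 0.275 to 0.875 m from the base axis. Payload 12.5 kg.
Tool frame: the origin (TCP) lies at the very end of the fingers, on their centre line; the grasp point (between the pads) lies 19 mm behind it; z points along the fingers, y is the line along which they close (so a half turn about z gives the same grasp; the last joint's range is limited). The gripper opens to 85 mm and grips with 20 to 120 N. Pads are 22 mm wide; open, the fingers measure 114 mm over their backs; the gripper's body (76 mm by 85 mm) begins 54 mm behind the grasp point. The pads swing forward as they close: fully open they stand 13 mm farther back than shut.
Start: joints at [-1.363, 0.351, 1.652, -0, 1.139, -0.085], TCP at [0.159, -0.527, 0.231] pointing down, gripper open.
Joint ranges: [-2.75, 2.75], [-0.79, 2.1], [0.01, 2.65], [-1.57, 4.71], [0.07, 3.14], [-2.87, 2.87]. Speed limits (rad/s): [2.22, 2.22, 2.79, 3.14, 3.14, 3.14].

INTERFACE

Orientations are given as a 3x3 rotation matrix whose columns are the frame's x, y, z axes.
In Python, from bench import manip gives the robot as it stands. Calls block until the motion is done:
- manip.move_ptp(position, orientation): joint-space move of the TCP to a pose.
- manip.move_l(position, attitude=None, max_speed=0.15): straight line of the TCP; attitude=None keeps the orientation; max_speed is the mean speed in m/s.
- manip.move_j(angles): joint-space move.
- manip.set_gripper(opening, effort=None): opening from 0.0 (shut) to 1.0 (fully open); effort is the grip in N (None keeps the last); returns when the fingers have stopped.
- manip.dwell(seconds).
- manip.inverse_kinematics(position, orientation): joint angles nearest the present ones, or None.
- manip.grab_frame(name): name is "side" or "top" or "wrist"; returns (picture, depth): 400x640x3 uint8, red, green, blue; 400x640 float32, m along the optical axis (not along the pixel's ray), 0 where there is no reading.
- manip.get_calibration(name): a dict with "camera_matrix" (3x3 intrinsics, pixels), "R" (3x3) and "t" (3): a world point X has camera coordinates R X + t. Camera axes: x right, y down, z forward; pixel columns grow to the right and rows downward; lengths in m; the calibration is good to about 2 mm. The wrist camera is an equidistant fisheye: a pixel r from the principal point sees the ray r / f radians off the axis. A picture is of the moment at which its call begins: read the wrist's pose just before it. get_calibration takes no time and is no camera call; for the wrist camera it gives the pose at the moment of the call.
A pose or a line that the arm cannot do raises manip.Unreachable and nothing moves.
- manip.sign_off(): hands the job in, once; it reports no verdict.
Trained networks look in the newest picture that a camera, given by its name, has taken for a name from the list of things; names that differ only in an ending like _2 or _b are one class to them, and where a whole thing is asked for, a point or a joint stands for the part that bears it (a point fixed in the world has none). Each returns a list of dicts, best first, with "confidence" (0 to 1); they miss things now and then, are a little off and sometimes report something else, mostly with a low value. They report only what shows in the picture. A call takes as long as a camera call. They do not tell look-alikes from the thing itself.
- manip.look_for(camera, name): "at" ([x, y, z] in m, in world coordinates, good to about 4 mm: the middle of the surface that is visible of it).
Readings, each from a call of its own:
- manip.current_time(): time.
- manip.current_qpos(): joint angles.
- manip.current_joint_vel(): joint speeds.
- manip.current_joint_torque(): joint torques, N m.
- manip.current_ee_pos(): TCP position.
- manip.current_tcp_rot(): TCP orientation.
- manip.current_force(): force on the tool from outside, world axes, zero at the start.
- manip.current_ft_torque(): the same for the moment, N m.
- manip.current_grip_width(): opening from 0.0 (shut) to 1.0 (fully open).
Only numpy, scipy, OpenCV 4.12 (cv2) and the standard library are available. Lean on these libraries where they do the work, as an engineer would, in place of code of your own. Each camera call takes 0.05 s, during which the arm holds its last target. There are 200 camera calls.

TASK

Load every bracket from the mat into the rail carrier while it stands at the loading end (-y end), each flat on its foot in a bay of its own, then push the carrier to the middle station in front of the camera and film the batch by tilting the remote's stick fully over towards the raised white ridge on its top, holding it there for about two seconds and letting it spring back. Then push the loaded carrier on to the far (unloading) end and set every bracket standing flat on its foot in the grey tray. When all are in the tray, push the empty carrier back to the loading end and leave the jar and the screwdriver where they are.

Things in the scene. Friction and masses are not known exactly. Their poses are not given: they have to be found in the camera images.
- carrier (a joint): Position in m of the aluminium carrier along its rail, which runs roughly along y. 0 = loading station (-y end, where it starts), 0.13 = camera station (middle, opposite the camera mast), 0.26 = unloading station (+y end). A weak detent (about 3 N at most) draws it to the nearest station from anywhere within 50 mm; stops lie 6 mm past the end stations. Pushing it takes 2 to 6 N.
- carrier_floor (a point): Middle of the carrier's inner floor, 40 mm above the table. x points across the rail, away from the robot, y along the rail towards growing joint values, z up. The carrier is an open aluminium pan, inside 104 mm (x) by 170 mm (y), its 4 mm thick rim and two dividers standing 14 mm above the floor; the dividers make three bays 104 mm long (x) by 54 mm wide (y), 58 mm apart along y. A bracket fits a bay with its web along x.
- bay1 (a point): Middle of the floor of the carrier's bay nearest its -y end; axes as carrier_floor.
- bay2 (a point): Middle of the floor of the carrier's middle bay.
- bay3 (a point): Middle of the floor of the carrier's +y bay.
- carrier_handle (a point): Point on the axis of the carrier's black handle, an upright round post 20 mm in diameter beside the pan on the robot's side (76 mm from the pan's middle along its -x); the post stands from the pan's floor level to 65 mm above it. This point is 17 mm below its top and 48 mm above the pan's floor. Axes as carrier_floor.
- remote_pivot (a point): Pivot of the stick on the black camera remote, a fixed box 110 by 110 by 42 mm. The point is 45 mm above the table in the middle of the box's top. The box's x points towards the raised white ridge (80 by 8 mm, top 50 mm above the table) along one edge of the top; z up.
- stick_knob (a point): Middle of the grey knob of the stick, 65 mm above the pivot when upright. The knob is an upright cylinder 30 mm in diameter and 32 mm tall on a 12 mm steel shaft.
- stick (a joint): Tilt of the stick in rad, positive towards the ridge (remote's +x), 0 upright, stops at 0.45 either way. A spring (0.7 N m per rad, so about 5 N at the knob at the stop) brings it back upright. The camera on the mast nods with it.
- stick_side (a joint): Sideways tilt of the stick in rad, positive towards the remote's +y, same spring and stops.
- tray_in (a point): Middle of the inner floor of the fixed grey open tray, 4 mm above the table or so; inside 130 mm (x) by 200 mm (y), walls 4 mm thick with their rim 30 mm above the table. Three brackets fit side by side along its y with their webs along its x.
- bracket1_mid (a point): Dark steel mounting bracket shaped like an upside-down T, 0.4 kg or so: foot plate 90 mm long (its x) by 44 mm wide (its y) by 8 mm thick, with an upright web in the middle, 72 mm long (x), 10 mm thick (y), up to 50 mm above the underside. All brackets are alike; there may be fewer than three. It starts standing on its foot on the green mat. This point is its middle, 25 mm above its underside; z is up, x runs along the web.
- bracket2_mid (a point): Dark steel mounting bracket shaped like an upside-down T, 0.4 kg or so: foot plate 90 mm long (its x) by 44 mm wide (its y) by 8 mm thick, with an upright web in the middle, 72 mm long (x), 10 mm thick (y), up to 50 mm above the underside. All brackets are alike; there may be fewer than three. It starts standing on its foot on the green mat. This point is its middle, 25 mm above its underside; z is up, x runs along the web.
- bracket3_mid (a point): Dark steel mounting bracket shaped like an upside-down T, 0.4 kg or so: foot plate 90 mm long (its x) by 44 mm wide (its y) by 8 mm thick, with an upright web in the middle, 72 mm long (x), 10 mm thick (y), up to 50 mm above the underside. All brackets are alike; there may be fewer than three. It starts standing on its foot on the green mat. This point is its middle, 25 mm above its underside; z is up, x runs along the web.
- bracket1: The first bracket (see bracket1_mid); origin in the middle of its underside.
- bracket2: The second bracket; origin in the middle of its underside.
- bracket3: The third bracket; origin in the middle of its underside.
- jar: Bystander: clear screw-top jar 80 mm across, 110 mm tall, at the right of the rail; origin in the middle of its underside.
- screwdriver: Bystander: screwdriver lying at the left of the rail; origin under its middle.
There are look-alikes about, which are no part of the job. Leave any blue or red look-alike of the bracket3 alone.

How it is judged:
On the way, in this order (a step that is already met when the one before it is completed fails the run):
1. every bracket stands flat in a bay of the carrier at the loading station, let go (x of bracket1_mid in the frame of carrier_floor between -0.05 and 0.05 m and y of bracket1_mid in the frame of carrier_floor between -0.085 and 0.085 m and z of bracket1_mid in the frame of carrier_floor between 0.015 and 0.031 m and angle between each of bracket1_mid, bracket2_mid, bracket3_mid's own z axis and vertical below 0.12 rad and x of bracket2_mid in the frame of carrier_floor between -0.05 and 0.05 m and y of bracket2_mid in the frame of carrier_floor between -0.085 and 0.085 m and z of bracket2_mid in the frame of carrier_floor between 0.015 and 0.031 m and x of bracket3_mid in the frame of carrier_floor between -0.05 and 0.05 m and y of bracket3_mid in the frame of carrier_floor between -0.085 and 0.085 m and z of bracket3_mid in the frame of carrier_floor between 0.015 and 0.031 m and value of joint carrier between -0.01 and 0.01 m and contact force between the fingers and bracket1 below 0.1 N and contact force between the fingers and bracket2 below 0.1 N and contact force between the fingers and bracket3 below 0.1 N), for 0.2 s.
2. the carrier with every bracket aboard rests at the middle station (x of bracket1_mid in the frame of carrier_floor between -0.05 and 0.05 m and y of bracket1_mid in the frame of carrier_floor between -0.085 and 0.085 m and z of bracket1_mid in the frame of carrier_floor between 0.015 and 0.031 m and angle between each of bracket1_mid, bracket2_mid, bracket3_mid's own z axis and vertical below 0.12 rad and x of bracket2_mid in the frame of carrier_floor between -0.05 and 0.05 m and y of bracket2_mid in the frame of carrier_floor between -0.085 and 0.085 m and z of bracket2_mid in the frame of carrier_floor between 0.015 and 0.031 m and x of bracket3_mid in the frame of carrier_floor between -0.05 and 0.05 m and y of bracket3_mid in the frame of carrier_floor between -0.085 and 0.085 m and z of bracket3_mid in the frame of carrier_floor between 0.015 and 0.031 m and value of joint carrier between 0.12 and 0.14 m and velocity of joint carrier between -0.01 and 0.01 m/s), for 0.2 s.
3. the stick is held over towards the ridge (more than 0.32 rad, less than 0.2 rad sideways) for 1.4 s with the loaded carrier at the middle station (value of joint stick above 0.32 rad and value of joint stick_side between -0.2 and 0.2 rad and x of bracket1_mid in the frame of carrier_floor between -0.05 and 0.05 m and y of bracket1_mid in the frame of carrier_floor between -0.085 and 0.085 m and z of bracket1_mid in the frame of carrier_floor between 0.015 and 0.031 m and angle between each of bracket1_mid, bracket2_mid, bracket3_mid's own z axis and vertical below 0.12 rad and x of bracket2_mid in the frame of carrier_floor between -0.05 and 0.05 m and y of bracket2_mid in the frame of carrier_floor between -0.085 and 0.085 m and z of bracket2_mid in the frame of carrier_floor between 0.015 and 0.031 m and x of bracket3_mid in the frame of carrier_floor between -0.05 and 0.05 m and y of bracket3_mid in the frame of carrier_floor between -0.085 and 0.085 m and z of bracket3_mid in the frame of carrier_floor between 0.015 and 0.031 m and value of joint carrier between 0.12 and 0.14 m), for 1.4 s.
4. the stick is back upright (value of joint stick between -0.08 and 0.08 rad and value of joint stick_side between -0.08 and 0.08 rad), for 0.2 s.
5. the carrier with every bracket aboard rests at the unloading station (x of bracket1_mid in the frame of carrier_floor between -0.05 and 0.05 m and y of bracket1_mid in the frame of carrier_floor between -0.085 and 0.085 m and z of bracket1_mid in the frame of carrier_floor between 0.015 and 0.031 m and angle between each of bracket1_mid, bracket2_mid, bracket3_mid's own z axis and vertical below 0.12 rad and x of bracket2_mid in the frame of carrier_floor between -0.05 and 0.05 m and y of bracket2_mid in the frame of carrier_floor between -0.085 and 0.085 m and z of bracket2_mid in the frame of carrier_floor between 0.015 and 0.031 m and x of bracket3_mid in the frame of carrier_floor between -0.05 and 0.05 m and y of bracket3_mid in the frame of carrier_floor between -0.085 and 0.085 m and z of bracket3_mid in the frame of carrier_floor between 0.015 and 0.031 m and value of joint carrier between 0.25 and 0.27 m and velocity of joint carrier between -0.01 and 0.01 m/s), for 0.2 s.
6. every bracket stands flat in the tray, let go, with the carrier still at the unloading station (x of bracket1_mid in the frame of tray_in between -0.055 and 0.055 m and y of bracket1_mid in the frame of tray_in between -0.095 and 0.095 m and z of bracket1_mid in the frame of tray_in between 0.015 and 0.031 m and angle between each of bracket1_mid, bracket2_mid, bracket3_mid's own z axis and vertical below 0.12 rad and x of bracket2_mid in the frame of tray_in between -0.055 and 0.055 m and y of bracket2_mid in the frame of tray_in between -0.095 and 0.095 m and z of bracket2_mid in the frame of tray_in between 0.015 and 0.031 m and x of bracket3_mid in the frame of tray_in between -0.055 and 0.055 m and y of bracket3_mid in the frame of tray_in between -0.095 and 0.095 m and z of bracket3_mid in the frame of tray_in between 0.015 and 0.031 m and value of joint carrier between 0.25 and 0.27 m and contact force between the fingers and bracket1 below 0.1 N and contact force between the fingers and bracket2 below 0.1 N and contact force between the fingers and bracket3 below 0.1 N), for 0.2 s.
At the end, for the whole second after the job is handed in: Every bracket stands on its foot on the tray's floor (within 0.12 rad of upright, at rest), the empty carrier rests within 10 mm of the loading station, and the stick is upright (all of step 4 and x of bracket1_mid in the frame of tray_in between -0.055 and 0.055 m and y of bracket1_mid in the frame of tray_in between -0.095 and 0.095 m and z of bracket1_mid in the frame of tray_in between 0.015 and 0.031 m and angle between each of bracket1_mid, bracket2_mid, bracket3_mid's own z axis and vertical below 0.12 rad and x of bracket2_mid in the frame of tray_in between -0.055 and 0.055 m and y of bracket2_mid in the frame of tray_in between -0.095 and 0.095 m and z of bracket2_mid in the frame of tray_in between 0.015 and 0.031 m and x of bracket3_mid in the frame of tray_in between -0.055 and 0.055 m and y of bracket3_mid in the frame of tray_in between -0.095 and 0.095 m and z of bracket3_mid in the frame of tray_in between 0.015 and 0.031 m and value of joint carrier between -0.01 and 0.01 m and velocity of joint carrier between -0.01 and 0.01 m/s and linear speed of each of bracket1, bracket2, bracket3 below 0.02 m/s); the robot touches nothing.
It fails at once if the jar is shoved aside by more than 40 mm (distance of jar from where it was at the start of the episode above 0.04 m).
It fails at once if the screwdriver is shoved aside by more than 40 mm (distance of screwdriver from where it was at the start of the episode above 0.04 m).
Of bracket1, bracket2, bracket3 only 2 to 3 are there at a start; the rules pass over those that are not, and their reading is None.
At some moment in a run one of bracket1, bracket2, bracket3 may be knocked a few centimetres aside while the robot is not near it.
It also fails if it takes over 210 s, if anything falls off the work surface, if the arm or the gripper's body presses on something with over 40 N, if the wrist force passes 120 N, or if a joint passes its speed limit or range.

## Working session

There is one attempt and no reset: what is moved stays moved. The work goes in short steps, each a Python script; the robot and the scene stay as the last script left them, time stands still between calls to the robot, and variables do not carry over. Pictures are saved under pics/ and viewed, on a budget of 14 in all, crops included, one or two more only if the job needs it, and the job is handed in when it is done.

```bash
mkdir -p pics; ls
python3 - <<'E'
from bench import manip as m
import cv2,numpy as np
for c in ("top","side"):
    p,d=m.grab_frame(c); cv2.imwrite(f"pics/{c}0.png",p[:,:,::-1]); np.save(f"pics/{c}0.npy",d)
    for n in ("bracket1","carrier_floor","carrier_handle","stick_knob","remote_pivot","tray_in","jar","screwdriver"):
        print(c,n,[(np.round(r["at"],3).tolist(),round(r["confidence"],2)) for r in m.look_for(c,n)])
    k=m.get_calibration(c); print(k)
print(m.current_time())
E
```

```text
pics
top bracket1 [([0.3, -0.338, 0.01], 0.84), ([0.477, -0.408, 0.008], 0.83), ([0.432, -0.286, 0.007], 0.53)]
top carrier_floor [([0.633, -0.127, 0.039], 0.56), ([0.431, -0.288, 0.007], 0.37)]
top carrier_handle [([0.632, -0.125, 0.038], 0.57), ([0.44, 0.313, 0.003], 0.52), ([0.575, 0.441, 0.02], 0.43)]
top stick_knob [([0.426, -0.006, 0.128], 0.59)]
top remote_pivot [([0.427, -0.01, 0.041], 0.82)]
top tray_in [([0.444, 0.314, 0.005], 0.95), ([0.421, -0.214, 0.007], 0.26)]
top jar [([0.632, -0.416, 0.109], 0.82)]
top screwdriver [([0.576, 0.444, 0.019], 0.64)]
{'camera_matrix': array([[395.20650925,   0.        , 319.01746486],
       [  0.        , 395.20650925, 197.8573824 ],
       [  0.        ,   0.        ,   1.        ]]), 'R': array([[-0.01414242, -0.99988747,  0.00500407],
       [-0.99425653,  0.01353146, -0.10616423],
       [ 0.10608457, -0.00647675, -0.99433602]]), 't': array([0.02242047, 0.51579904, 1.39849901])}
side bracket1 [([0.423, -0.205, 0.022], 0.81), ([0.453, -0.288, 0.035], 0.65)]
side carrier_floor []
side carrier_handle [([0.628, -0.117, 0.042], 0.71), ([0.415, 0.008, 0.039], 0.49), ([0.418, -0.0, 0.109], 0.32)]
side stick_knob [([0.419, -0.003, 0.111], 0.48)]
side remote_pivot [([0.415, 0.01, 0.042], 0.62)]
side tray_in [([0.443, 0.32, 0.007], 0.72)]
side jar [([0.617, -0.398, 0.067], 0.59)]
side screwdriver [([0.565, 0.456, 0.015], 0.74)]
{'camera_matrix': array([[434.01310646,   0.        , 319.69196769],
       [  0.        , 434.01310646, 205.5216476 ],
       [  0.        ,   0.        ,   1.        ]]), 'R': array([[-0.75104368, -0.65999056,  0.018597  ],
       [-0.3426133 ,  0.36549386, -0.86546541],
       [ 0.56440191, -0.6563739 , -0.50062339]]), 't': array([0.36980435, 0.24264326, 0.93427681])}
0.9
```

View pics/top0.png

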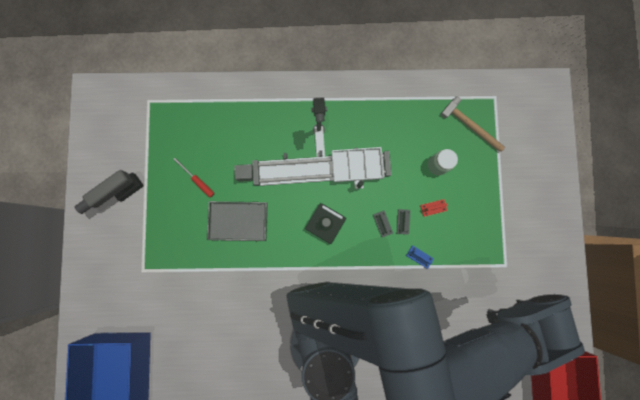

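View pics/side0.png

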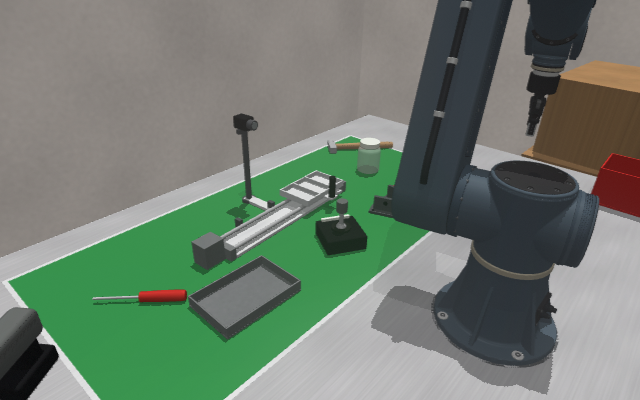

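Top view: dark brackets lie at (382,222) and (403,221). The red look-alike is at (433,208) and the blue one at (420,257). The remote is at (325,224) with its ridge towards the upper right, about (333,211). The tray is at (238,221), the carrier at (357,165) with its handle at (358,184), and the jar is at (446,160). Only two dark brackets show. Next I'll confirm them in an enlarged crop and measure.

```bash
cat > h.py <<'E'
from bench import manip as m
import cv2,numpy as np
def cloud(c,d,u,v):
    k=m.get_calibration(c);K=k["camera_matrix"];z=d[v,u]
    P=np.stack([(u-K[0,2])/K[0,0]*z,(v-K[1,2])/K[1,1]*z,z],-1)
    return (P-k["t"])@k["R"]
def ray_z(c,px,z):
    "intersect pixel rays of a pinhole camera with plane z"
    k=m.get_calibration(c);K=k["camera_matrix"];px=np.atleast_2d(px).astype(float)
    r=np.c_[(px-K[[0,1],[2,2]])/K[0,0],np.ones(len(px))]@k["R"];o=-k["R"].T@k["t"]
    return o+r*((z-o[2])/r[:,2])[:,None]
def rot(yaw):
    "tool down, closing line (tool y) at world yaw"
    y=np.array([np.cos(yaw),np.sin(yaw),0]);z=np.array([0,0,-1.]);return np.c_[np.cross(y,z),y,z]
E
python3 - <<'E'
from h import *
p=cv2.imread("pics/top0.png");d=np.load("pics/top0.npy")
cv2.imwrite("pics/crop0.png",cv2.resize(p[140:275,200:450],None,fx=3.2,fy=3.2,interpolation=cv2.INTER_CUBIC))
v,u=np.mgrid[0:400,0:640]
X=cloud("top",d,u.ravel(),v.ravel()).reshape(400,640,3)
hsv=cv2.cvtColor(p,cv2.COLOR_BGR2HSV)
green=(hsv[...,1]>120)&(abs(hsv[...,0]-60)<20)
mask=(~green&(X[...,2]>0.003)&(v>105)&(v<268)&(u>150)&(u<500)).astype(np.uint8)
n,l,s,c=cv2.connectedComponentsWithStats(mask)
for i in range(1,n):
    if s[i,4]<60: continue
    Q=X[l==i]; r=cv2.minAreaRect(Q[:,:2].astype(np.float32))
    print(c[i].round(),s[i,4],"rect",np.round(r[0],4),np.round(r[1],3),round(r[2],1),"z50/95",np.round(np.percentile(Q[:,2],[50,95,99]),3),"col",p[l==i].mean(0).round())
E
```

```text
[320. 163.] 4732 rect [0.6283 0.0272] [0.406 0.486] 40.1 z50/95 [0.032 0.099 0.273] col [157. 161. 153.]
[471. 124.] 580 rect [ 0.6369 -0.2733] [0.236 0.771] 25.4 z50/95 [0.022 0.029 0.032] col [ 95. 120. 126.]
[443. 161.] 603 rect [ 0.5138 -0.246 ] [0.092 0.615] 33.8 z50/95 [0.105 0.113 0.116] col [140. 151. 136.]
[198. 181.] 257 rect [0.6029 0.4781] [0.206 0.03 ] 49.4 z50/95 [0.02  0.028 0.03 ] col [ 67.  85. 132.]
[434. 207.] 315 rect [ 0.4404 -0.2147] [0.055 0.5  ] 12.2 z50/95 [0.008 0.051 0.055] col [ 65.  82. 150.]
[238. 220.] 1345 rect [0.4407 0.2335] [0.153 0.418] 0.2 z50/95 [0.006 0.03  0.035] col [103. 110. 102.]
[326. 223.] 1006 rect [ 0.4254 -0.0021] [0.142 0.142] 62.6 z50/95 [0.042 0.123 0.128] col [69. 80. 67.]
[384. 223.] 327 rect [ 0.3816 -0.1312] [0.113 0.292] 27.4 z50/95 [0.009 0.051 0.056] col [80. 95. 76.]
[404. 221.] 326 rect [ 0.4295 -0.1474] [0.112 0.35 ] 2.9 z50/95 [0.009 0.051 0.056] col [78. 90. 74.]
[420. 256.] 331 rect [ 0.3487 -0.1915] [0.426 0.078] 75.4 z50/95 [0.008 0.052 0.054] col [126.  93.  60.]
```

View pics/crop0.png

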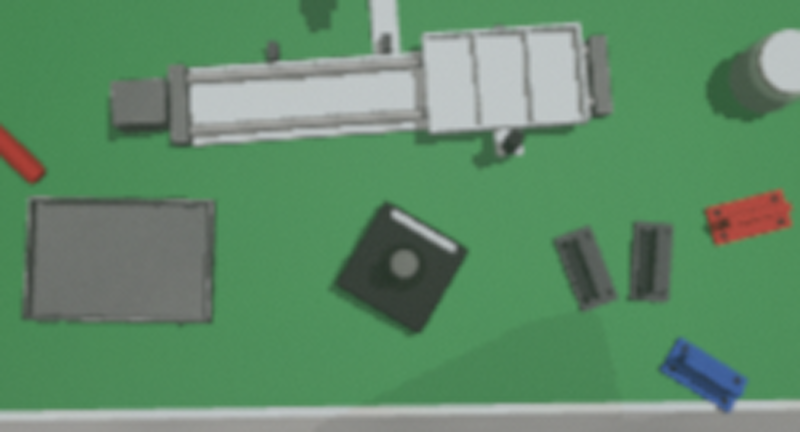

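The crop shows the two dark upright T-brackets at crop (584,268) and (651,261). Both are bare steel colour, so they are the real ones; red (749,217) and blue (704,375) are the look-alikes. The ridge is at (424,231), up and to the right of the knob at (404,263).

Run:
```python
from h import *
f=lambda L,z: ray_z("top",np.array(L)/3.2+[200,140]-0.35,z)
C=f([(423,32),(580,24),(588,122),(428,132)],.054)
print("pan",C[:,:2].round(4).tolist(),C.mean(0).round(4)); 
a=(C[0]-C[1])+(C[3]-C[2]); print("rail yaw-90",np.degrees(np.arctan2(a[1],a[0]))-90,np.linalg.norm(a)/2)
print("handle top",f([(514,136)],.105))
C=f([(387,203),(467,250),(417,333),(332,286)],.042);print("remote",C.mean(0).round(4));a=C[0]+C[1]-C[2]-C[3];print("ridge yaw",np.degrees(np.arctan2(a[1],a[0])),np.linalg.norm(a)/2)
print("ridge mid",f([(424,231)],.05),"knob top",f([(404,262)],.126))
C=f([(30,198),(214,200),(212,322),(22,320)],.03);print("tray",C.round(4).tolist(),C.mean(0).round(4));a=(C[0]-C[1])+(C[3]-C[2]);print(np.degrees(np.arctan2(a[1],a[0]))-90)
d=np.load("pics/top0.npy")
v,u=np.mgrid[200:245,365:418];v=v.ravel();u=u.ravel();X=cloud("top",d,u,v);
for lo,hi in((368,394),(394,416)):
    k=(u>=lo)&(u<hi)&(X[:,2]>.035)&(X[:,2]<.06)&(d[v,u]>.5);Q=X[k]
    r=cv2.minAreaRect(Q[:,:2].astype(np.float32));vx,vy,x,y=cv2.fitLine(Q[:,:2].astype(np.float32),2,0,.01,.01).ravel()
    print("bracket",k.sum(),r,Q.mean(0),np.degrees(np.arctan2(vy,vx)))
print(m.get_calibration("wrist"),m.current_force())
```

```text
pan [[0.6865, -0.033], [0.6934, -0.2094], [0.582, -0.2149], [0.5732, -0.0366]] [ 0.6338 -0.1235  0.054 ]
rail yaw-90 2.5373454076869137 0.17756210554529323
handle top [[ 0.55998508 -0.12637173  0.105     ]]
remote [ 0.4233 -0.0042  0.042 ]
ridge yaw -33.220678931953564 0.10884948538040452
ridge mid [[ 0.46328349 -0.03034379  0.05      ]] knob top [[ 0.42583167 -0.0059324   0.126     ]]
tray [[0.5079, 0.4106, 0.03], [0.5028, 0.2042, 0.03], [0.3666, 0.2064, 0.03], [0.3718, 0.4174, 0.03]] [0.4373 0.3097 0.03  ]
-1.409612781028045
bracket 71 ((0.4227791428565979, -0.21716812252998352), (0.07098575681447983, 0.011481255292892456), 18.660531997680664) [ 0.42236001 -0.21643009  0.0478566 ] 19.355371
bracket 75 ((0.4290246367454529, -0.2918192446231842), (0.012442358769476414, 0.06819469481706619), 83.97831726074219) [ 0.42904737 -0.29085344  0.0479175 ] -6.0957007
{'camera_matrix': array([[309.70691629,   0.        , 319.60699201],
       [  0.        , 309.70691629, 199.50264679],
       [  0.        ,   0.        ,   1.        ]]), 'R': array([[ 2.88651974e-01, -9.57433911e-01,  5.86919207e-04],
       [-9.22887026e-01, -2.78073315e-01,  2.66373362e-01],
       [-2.54871683e-01, -7.74308569e-02, -9.63869746e-01]]), 't': array([-0.55024528, -0.03396484,  0.37855056])} [-0.98398748 -0.42580942 -0.43854929]
```

```bash
cat >> h.py <<'E'
def best(pos,yaw):
    "choose the half turn that needs least joint motion"
    q=m.current_qpos();c=[]
    for a in(yaw,yaw+np.pi):
        j=m.inverse_kinematics(pos,rot(a))
        if j is not None:c.append((np.abs(np.array(j)-q).max(),a))
    return rot(min(c)[1])
def go(pos,yaw): m.move_ptp(list(pos),best(pos,yaw))
def ortho(img,k,x0,x1,y0,y1,z,s=1000):
    "wrist picture resampled on plane z: up = +x, left = +y, s px/m"
    xs=np.arange(x1,x0,-1/s);ys=np.arange(y1,y0,-1/s);X,Y=np.meshgrid(xs,ys,indexing='ij')
    P=np.stack([X,Y,np.full_like(X,z)],-1)@k["R"].T+k["t"]
    r=np.hypot(P[...,0],P[...,1]);th=np.arctan2(r,P[...,2]);K=k["camera_matrix"]
    return cv2.remap(img,(K[0,2]+K[0,0]*th*P[...,0]/r).astype(np.float32),(K[1,2]+K[1,1]*th*P[...,1]/r).astype(np.float32),cv2.INTER_LINEAR)
E
python3 - <<'E'
from h import *
go([0.46,-0.17,0.30],np.radians(90)); m.dwell(.3)
k=m.get_calibration("wrist");p,d=m.grab_frame("wrist")
print("cam",(-k["R"].T@k["t"]).round(3),m.current_ee_pos(),m.current_qpos(),m.current_time())
cv2.imwrite("pics/w1.png",p[:,:,::-1])
cv2.imwrite("pics/o1.png",ortho(p[:,:,::-1].copy(),k,.35,.72,-.36,.14,.052,1500))
E
```

```text
cam [ 0.528 -0.17   0.443] [ 0.45991075 -0.17024305  0.29990936] [-4.49490599e-01  1.74038461e-01  1.71050510e+00  7.07492194e-06
  1.25723692e+00  1.12173612e+00] 2.975
```

View pics/o1.png

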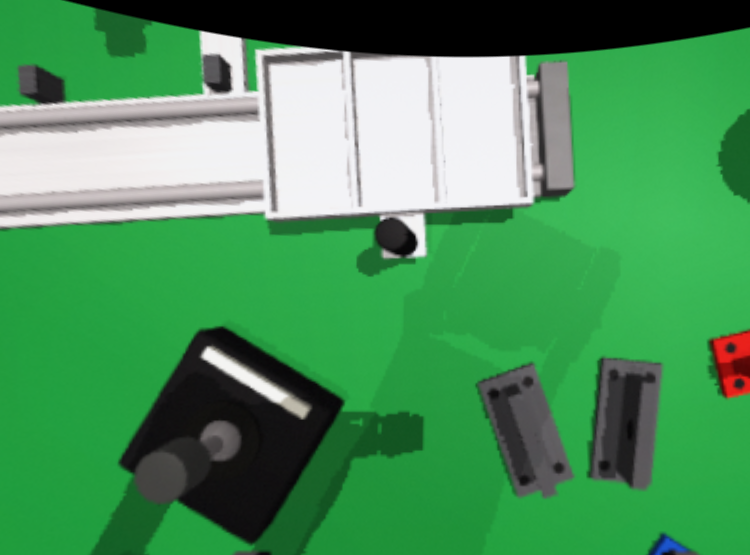

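The rectified view (1500 px/m, plane z = 0.052) puts the pan corners at (258,52), (268,217) and (532,203). That gives a centre of (0.6345,-0.1234) and a yaw of 3.1°. Bracket A is at about (0.4225,-0.216) with yaw 19°, and B at about (0.429,-0.2905) with yaw -6°, both in agreement with the top camera. First move: bracket A into bay 3.

```bash
cat >> h.py <<'E'
CY=np.radians(3.1);C0=np.array([.6345,-.1234]);EX=np.array([np.cos(CY),np.sin(CY)]);EY=np.array([-EX[1],EX[0]])
def pick(x,y,webyaw,z=.018,op=.5):
    go([x,y,z+.10],webyaw+np.pi/2); m.set_gripper(op,60)
    m.move_l([x,y,z],max_speed=.1); m.set_gripper(0,60); w=m.current_grip_width()
    m.move_l([x,y,z+.11],max_speed=.12); m.dwell(.2)
    print("pick w",round(w,3),round(m.current_grip_width(),3),"F",m.current_force().round(1),"t",m.current_time())
    return m.current_grip_width()>.07
def place(x,y,webyaw,z,op=.35):
    go([x,y,z+.09],webyaw+np.pi/2)
    m.move_l([x,y,z+.012],max_speed=.1); m.move_l([x,y,z],max_speed=.03); print("place F",m.current_force().round(1))
    m.set_gripper(op,60); m.move_l([x,y,z+.10],max_speed=.12)
E
python3 - <<'E'
from h import *
if pick(.4225,-.216,np.radians(19)):
    b=C0+.058*EY; place(*b,CY,.0595)
go([0.46,-0.17,0.30],np.pi/2); m.dwell(.3)
k=m.get_calibration("wrist");p,d=m.grab_frame("wrist");print(m.current_time())
cv2.imwrite("pics/o2.png",ortho(p[:,:,::-1].copy(),k,.35,.72,-.36,.14,.052,1500))
E
```

```text
pick w 0.109 0.108 F [-0.2 -1.5 -3.6] t 7.0667
place F [-0.3  0.5 -4.1]
12.1917
```

View pics/o2.png

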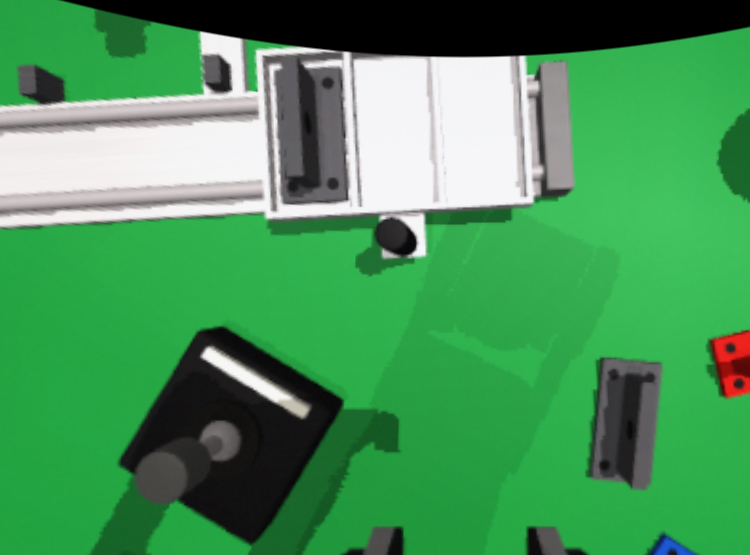

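Bracket A sits inside bay 3 with its foot at (312,133), clear of the walls. B has not moved (626,422). Next: B into bay 1.

Run:
```python
from h import *
if pick(.4288,-.2905,np.radians(-6)):
    b=C0-.058*EY; place(*b,CY,.0595)
go([0.46,-0.12,0.30],np.pi/2); m.dwell(.3)
k=m.get_calibration("wrist");p,d=m.grab_frame("wrist");print(m.current_time())
cv2.imwrite("pics/o3.png",ortho(p[:,:,::-1].copy(),k,.35,.72,-.36,.14,.052,1500))
```

```text
pick w 0.108 0.104 F [ 0.7  0.4 -4.4] t 16.1667
place F [ 0.1  0.3 -4.9]
21.1917
```

View pics/o3.png

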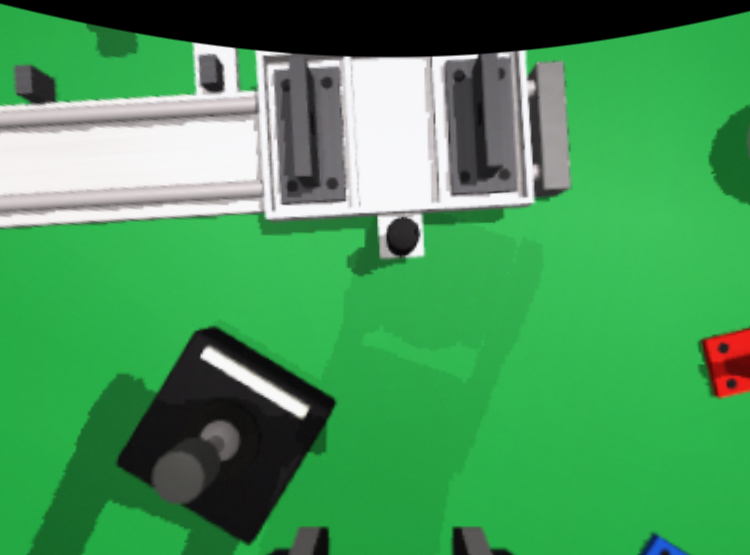

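Both brackets stand in their bays, A at (312,133) and B at (482,125). The handle top at (402,235) gives (0.5585,-0.127). Next: push the carrier to the middle by the handle with the fingers straddling it loosely, then check from the wrist camera.

```bash
cat >> h.py <<'E'
H0=np.array([.5585,-.127])
def push(s0,s1,z=.072):
    a=H0+s0*EY;b=H0+s1*EY
    go([*a,z+.08],CY+np.pi/2); m.set_gripper(.45,20)
    m.move_l([*a,z],max_speed=.1); m.set_gripper(.29)
    m.move_l([*b,z],max_speed=.05); m.dwell(.5); print("push F",m.current_force().round(1),"w",m.current_grip_width())
    m.set_gripper(.45); m.dwell(.3); m.move_l([*b,z+.10],max_speed=.1)
E
python3 - <<'E'
from h import *
push(0,.131)
go([0.46,0.05,0.30],np.pi/2); m.dwell(.3)
k=m.get_calibration("wrist");p,d=m.grab_frame("wrist");print(m.current_time())
cv2.imwrite("pics/o4.png",ortho(p[:,:,::-1].copy(),k,.35,.72,-.22,.28,.052,1500))
E
```

```text
push F [ 1.2 -0.4 -0.3] w 0.2891772132795702
29.4667
```

View pics/o4.png

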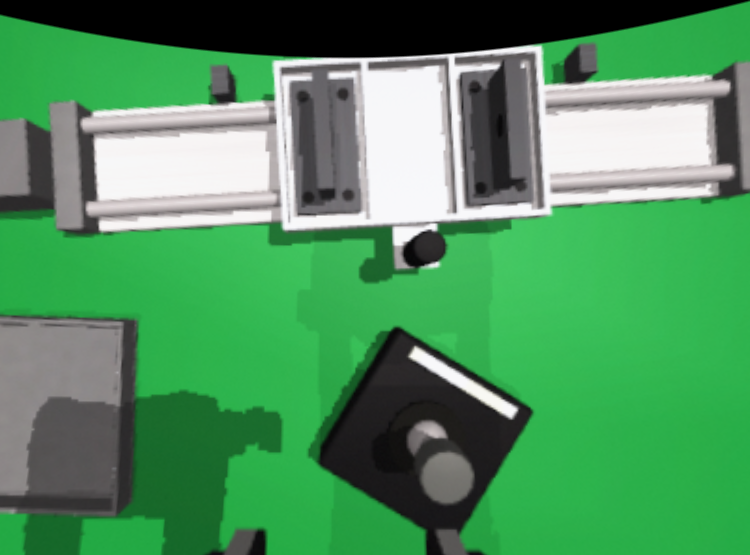

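The carrier is in the middle: pan centre (412,138) gives (0.628,0.005), which is a joint value of about 0.129. Both brackets are aboard. The knob comes out at (0.426,-0.005) and the ridge direction at about -32°. Next: tilt the stick, watching the force.

Run:
```python
from h import *
a=np.radians(-32);u=np.array([np.cos(a),np.sin(a)]);c=np.array([.426,-.0053]);z=.092
go([*c,z+.09],a); m.set_gripper(.6,20); m.move_l([*c,z],max_speed=.08); m.dwell(.3)
F0=m.current_force(); R=m.current_tcp_rot()
for s in np.arange(.006,.050,.002):
    m.move_l([*(c+s*u),z],max_speed=.03); m.dwell(.1); f=-(m.current_force()-F0)[:2]@u; print(round(s,3),f.round(1),end="; ")
    if f>6.8: break
t=m.current_time();m.dwell(1.0)
p,d=m.grab_frame("top");cv2.imwrite("pics/t_hold.png",p[:,:,::-1])
print("\nknob",[(np.round(r["at"],3),r["confidence"]) for r in m.look_for("top","stick_knob")])
p,d=m.grab_frame("side");cv2.imwrite("pics/s_hold.png",p[130:290,180:420,::-1].repeat(3,0).repeat(3,1))
m.dwell(1.2);print("F",m.current_force()-F0,"held",m.current_time()-t)
m.move_l([*c,z],max_speed=.04); m.dwell(.4); print("after",m.current_force()-F0)
m.move_l([*c,z+.10],max_speed=.1)
```

```text
0.006 -1.0; 0.008 -1.1; 0.01 -1.0; 0.012 -0.5; 0.014 0.2; 0.016 1.0; 0.018 0.7; 0.02 1.7; 0.022 1.2; 0.024 3.3; 0.026 1.9; 0.028 3.4; 0.03 3.6; 0.032 3.7; 0.034 4.9; 0.036 8.6; 
knob []
F [-7.02434046  4.61834957 -0.98969458] held 2.3500000000000014
after [ 0.798282   -0.39625232 -0.14460357]
```

View pics/s_hold.png

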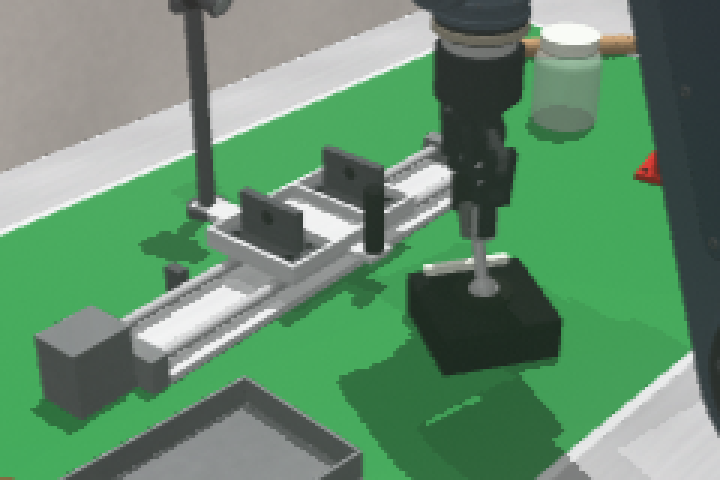

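During the hold the shaft at (482,255) leans towards the ridge at (465,265), and both brackets stand in the pan. The force rose sharply to 8.6 N after about 24 mm of travel, which is the stop, and it returned to about 0 on release. Next: push on to the unloading end.

Run:
```python
from h import *
push(.129,.261)
go([0.46,0.23,0.30],np.pi/2); m.dwell(.3)
k=m.get_calibration("wrist");p,d=m.grab_frame("wrist");print(m.current_time())
cv2.imwrite("pics/o5.png",ortho(p[:,:,::-1].copy(),k,.33,.72,-.04,.46,.052,1500))
```

```text
push F [ 0.8 -0.3 -2. ] w 0.29196895502513076
51.6167
```

View pics/o5.png

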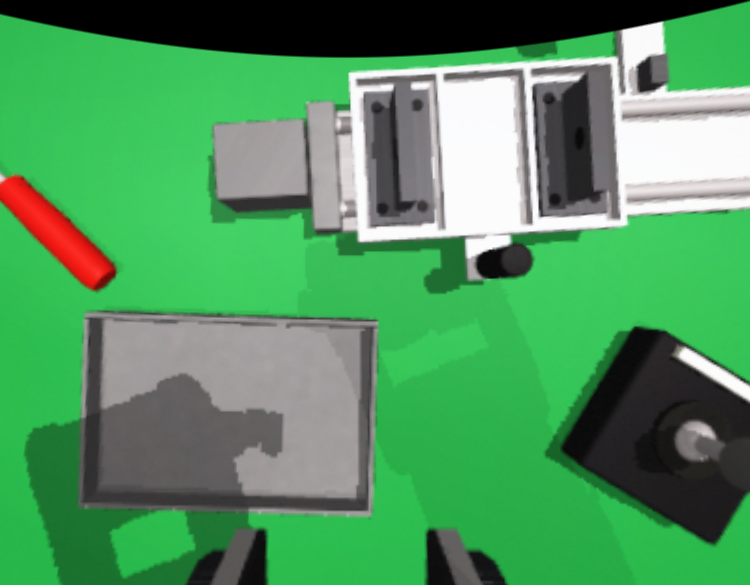

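The carrier is at the far end: pan centre (488,148) gives (0.621,0.135), a joint value of about 0.259. Both brackets are aboard, A at (400,156) and B at (575,147). The tray centre is about (0.4385,0.311) with yaw -1.5°. Next: bracket A into the tray, then look before taking B.

```bash
cat >> h.py <<'E'
TY=np.radians(-1.5);T0=np.array([.4385,.311]);TE=np.array([-np.sin(TY),np.cos(TY)])
E
python3 - <<'E'
from h import *
if pick(.617,.1935,CY,z=.058): place(*(T0+.045*TE),TY,.0235)
go([0.46,0.21,0.30],np.pi/2); m.dwell(.3)
k=m.get_calibration("wrist");p,d=m.grab_frame("wrist");print(m.current_time())
cv2.imwrite("pics/o6.png",ortho(p[:,:,::-1].copy(),k,.33,.72,-.04,.46,.052,1500))
E
```

```text
pick w 0.106 0.105 F [-0.1 -0.4 -4.2] t 55.5167
place F [ 0.3  0.8 -3.2]
60.5583
```

View pics/o6.png

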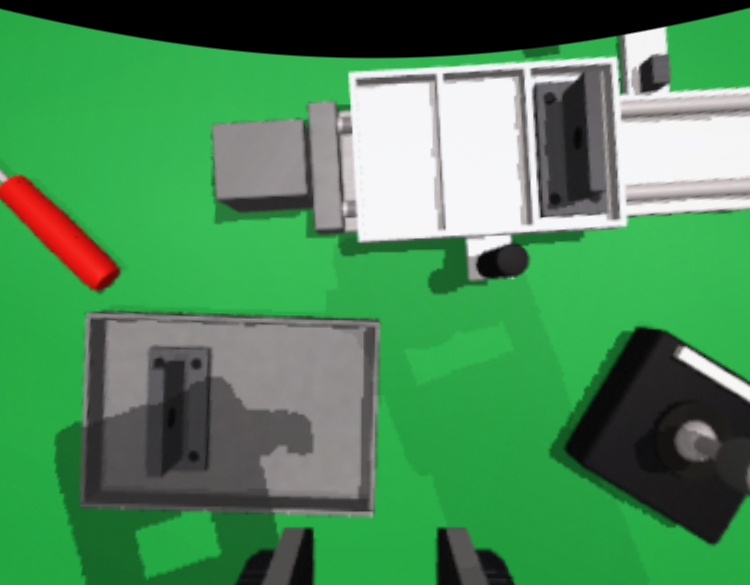

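A stands in the tray at (178,412). B is unmoved in its bay (575,147) and the pan is still at the far end. Next: bracket B into the tray, then look again.

Run:
```python
from h import *
if pick(.6228,.0775,CY,z=.058): place(*(T0-.045*TE),TY,.0235)
go([0.46,0.21,0.30],np.pi/2); m.dwell(.3)
k=m.get_calibration("wrist");p,d=m.grab_frame("wrist");print(m.current_time())
cv2.imwrite("pics/o7.png",ortho(p[:,:,::-1].copy(),k,.33,.72,-.04,.46,.052,1500))
```

```text
pick w 0.103 0.105 F [ 0.1 -0.4 -4.2] t 64.6417
place F [-0.   0.1 -4. ]
69.6167
```

View pics/o7.png

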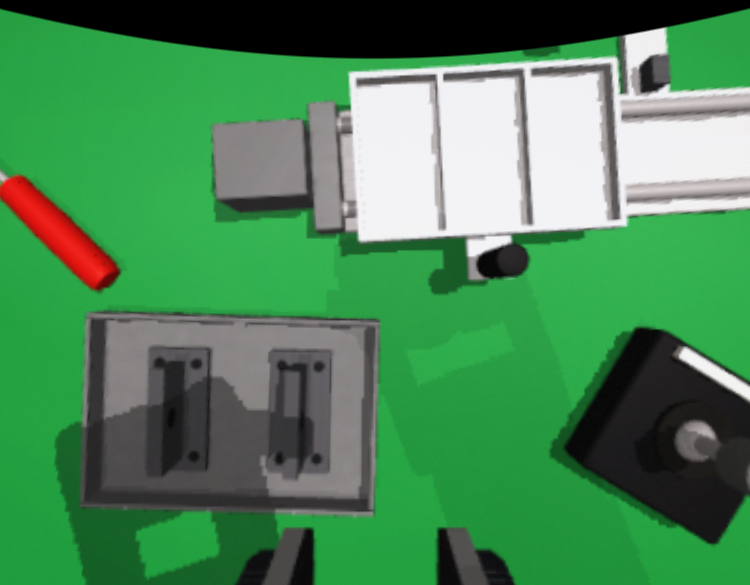

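Both brackets stand flat in the tray at (178,412) and (300,412), and the pan is empty at the far end. Next: push the carrier back, retreat and check everything from above.

Run:
```python
from h import *
push(.259,-.001)
m.move_j([-1.363,0.351,1.652,0,1.139,-0.085]); m.dwell(.5)
p,d=m.grab_frame("top");print(m.current_time())
cv2.imwrite("pics/t2.png",cv2.resize(p[95:275,150:480,::-1],None,fx=2.4,fy=2.4,interpolation=cv2.INTER_CUBIC))
for n in ("bracket1","jar","screwdriver","carrier_floor"): print(n,[(np.round(r["at"],3).tolist(),round(r["confidence"],2)) for r in m.look_for("top",n)])
```

```text
push F [-0.8  0.5  0.2] w 0.2907447947252165
82.05
bracket1 [([0.439, 0.351, 0.011], 0.88), ([0.438, 0.26, 0.009], 0.82), ([0.299, -0.341, 0.007], 0.8), ([0.479, -0.402, 0.006], 0.74), ([0.443, 0.313, 0.003], 0.46)]
jar [([0.632, -0.414, 0.112], 0.77), ([0.444, 0.314, 0.001], 0.58)]
screwdriver [([0.578, 0.438, 0.018], 0.56)]
carrier_floor [([0.633, -0.124, 0.044], 0.98)]
```

View pics/t2.png

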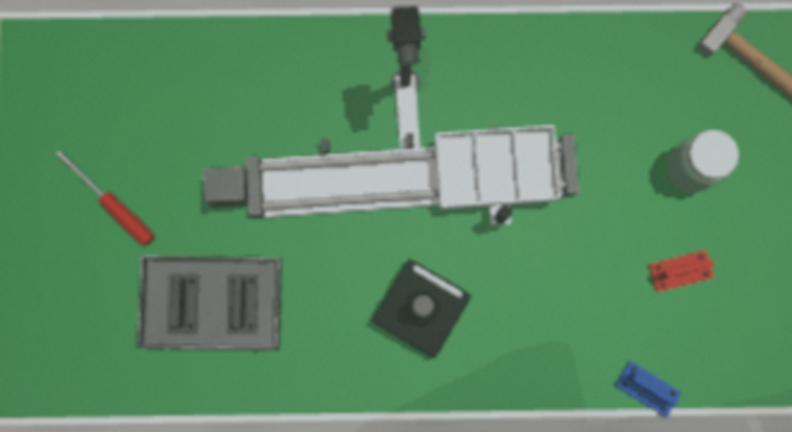

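The final view shows both brackets in the tray at (184,303) and (242,303). The carrier is empty at the loading end (497,168), 3 mm from its first network reading. The stick is upright (422,306), and the jar and screwdriver are within a few mm of their start.

```bash
python3 -c "
from h import *
m.sign_off()"
```

```text
the job is handed in; nothing more can be done
```

The job is done and handed in; robot time was about 82 s at the last check. Only two dark brackets were on the mat. I loaded them into bays 3 and 1 at the loading end and pushed the carrier to the camera station. I held the stick over towards the ridge for about 2.3 s and let it spring back. I then pushed the carrier to the far end, set both brackets in the tray and pushed the empty carrier back.

- **Brackets:** the last wrist picture, taken before the carrier was pushed back, shows both standing flat on their feet in the tray. The final top picture still shows them there, at about (0.439, 0.351) and (0.438, 0.260).
- **Carrier:** it read about 0.129 at the camera station and 0.259 at the far end. It is back at the loading end, within about 3 mm of its first reading.
- **Stick:** the push force rose sharply to 8.6 N after about 24 mm of travel, so I took it to be at its stop. It dropped to about 0 on release, and the stick is upright in the last picture.
- **Bystanders:** the jar and the screwdriver read within about 6 mm of their first readings, close to the detector's 4 mm accuracy. The red and blue look-alikes were not touched.

One check failed: the network did not find the knob during the hold, so the tilt rests on force, travel and the side picture. No other checks disagreed.

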